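# Close the heart recorder's battery cover and hold it for the self-test

## Robot

A 6-joint arm with a two-finger parallel gripper is mounted at the origin on the work surface. World frame = base frame: x ahead of the robot, y to its left, z up, the work surface at z = 0. Lengths are in m, angles in rad, forces in N, time in s.
With the tool pointing down it reaches from about 0.375 to 0.9 m from the base axis. Payload 3.1 kg.
Tool frame: the origin (TCP) lies between the finger pads; the fingertips stand 22 mm ahead of it and the grasp point (between the pads) lies 3 mm ahead of it; z points along the fingers, y is the line along which they close (so a half turn about z gives the same grasp; the last joint's range is limited). The gripper opens to 87 mm and grips with 3 to 60 N. Pads are 19 mm wide; open, the fingers measure 117 mm over their backs; the gripper's body (75 mm by 190 mm) begins 51 mm behind the grasp point.
Start: joints at [-1.282, 0.527, 1.433, -0, 1.181, -0.178], TCP at [0.281, -0.558, 0.205] pointing down, gripper open.
Joint ranges: [-3.08, 3.08], [-0.75, 2.2], [0.22, 2.44], [-1.43, 4.57], [0, 2.65], [-2.85, 2.85]. Speed limits (rad/s): [2.79, 2.79, 3.14, 3.14, 3.14, 3.14].

## Interface

Orientations are given as a unit quaternion [x, y, z, w].
In Python, from rig import robot gives the robot as it stands.
- The arm moves only by the tool move_arm, never from a script. Its argument "series" is text: rows parted by semicolons, each of 6 numbers parted by spaces: the shift along the tool's x, y, z in mm, then the turn, a rotation vector about the tool's x, y, z in degrees. In form: dx dy dz ax ay az; .... A call has 1 to 8 rows; each row is the pose to reach, as a shift and turn from the pose commanded when the call began, along the tool's axes at that moment; what a row does not reach only later rows make up. A row lasts 1/12 s, in which the tool goes at most 41.7 mm and 7.16 degrees, less where a joint would pass 70% of its speed; a pose out of reach is approached as far as the arm can. A call with a gripper value outside its range is refused whole. "jaw" is the opening, from 0 (shut) to 1 (fully open), set as the call begins (left out, the last holds). The fingers move at their own pace and stop on an object; "newtons" is the grip in N (left out, the last holds). Time passes only in rows, so rows that repeat a pose let the fingers close. It gives the time, the measured TCP pose, the force, the opening and the grip force at its end, in the units of the state.
- robot.get_obs(): the state, without advancing time (a new reading comes with each control period).
- robot.camera(name): name is "scene" or "top" or "wrist"; returns a dict with "img" (420x560x3 uint8, red, green, blue), "mtx" (3x3 intrinsics, pixels), "world_to_cam" (4x4, takes a point from world to camera coordinates). Camera axes: x right, y down, z forward; pixel columns grow to the right and rows downward; lengths in m; the calibration is good to about 2 mm. The wrist camera is an equidistant fisheye: a pixel r from the principal point sees the ray r / f radians off the axis. A picture is of the moment at which its call begins. There is no depth.
- robot.hand_in(): hands the job in; it is judged then, once.
Trained networks look in a picture, given as the dict that the camera call returned (one of the last four; its "shot" number tells which), for a name from the list of things; names that differ only in an ending like _2 or _b are one class to them, and where a whole thing is asked for, a point or a joint stands for the part that bears it (a point fixed in the world has none). Each returns a list of dicts, best first, with "p" (0 to 1); they miss things now and then, are a little off and sometimes report something else, mostly with a low value. They report only what shows in the picture. A call takes as long as a camera call. They do not tell look-alikes from the thing itself.
- robot.search_frame(picture, thing): "xyz" ([x, y, z] in m, in world coordinates, good to about 4 mm: the middle of the surface that is visible of it).
- robot.tip_of(picture, thing): "xyz" ([x, y, z] in m, in world coordinates, good to about 4 mm: a listed point, or the origin of a listed thing).
The state is a dict: "time": time; "q": joint angles; "joint_velocities": joint speeds; "joint_torque": joint torques, N m; "position": TCP position; "tool_rot": TCP orientation; "ft_force": force on the tool from outside, world axes, zero at the start; "moment": the same for the moment, N m; "grip_width": finger opening in m; "grip_force": force on a finger pad.
Only numpy, scipy, OpenCV 4.12 (cv2) and the standard library are available. Lean on these libraries where they do the work, as an engineer would, in place of code of your own. Each camera call takes 0.05 s, during which the arm holds its last target. There are 200 camera calls.

## Task

The heart recorder lies upside down on the desk: first take the limb clamp that stands on its battery cover and set it down inside the white tray beside the other clamp, then turn the winged quarter-turn fastener until its slot is in line with the index marks on the cover. Then press the cover down with the fingers until it is fully home, flush with its frame, and finish while still holding it pressed there (do not let go; the self-test runs only while the cover is held). Leave everything else where it is.

Things in the scene. Friction and masses are not known exactly. Their poses are not given: they have to be found in the camera images.
- recorder: White case lying upside down, fixed to the desk (on its left or right), 230 (own x) x 200 (own y) x 66 mm, with a raised frame round its cover, rim 74 mm above the desk. Origin: centre of its underside. Own x runs from the fastener's end to the other end, z up. On it: a grey flat cover plate 170 (x) x 150 (y) x 6 mm, centred, without handle.
- cover (a joint): How far the cover is pressed straight down, m. 0: proud on its springy seal, top 82 mm above the desk; 0.008: fully home on its stop, top flush with the frame rim (74 mm). The seal pushes back with about 6 N at 0 and 9 N at 0.008 and lifts the cover again when let go. While the fastener is out of line its hidden cross pin stops the cover after 1.5 mm.
- cover_press (a point): Point on the cover's top surface, 35 mm from the cover's centre on the side away from the fastener (recorder x = +35 mm, y = 0): a flat, empty place to press once the clamp is gone. Pressing elsewhere on the cover works as well.
- fastener (a joint): Fastener angle, rad, counter-clockwise from above positive. 0: its slot in line with the two short white index marks on the cover, along recorder x. It starts at 0.7 to 1.45 and is turned clockwise by less than a quarter turn; it stays where it is left (0.04 N m of friction) and can be overturned to -0.5.
- fastener_grip (a point): On the fastener's vertical axis, 22 mm above the cover's top; at recorder x = -50 mm, y = 0. The fastener is a steel wing: upright bar 38 mm long, 12 mm wide, top 34 mm above the cover, on a collar 28 mm across and 5 mm high; a thin black slot line runs along its top. The wing's length is the recorder's x axis turned by the fastener's angle.
- clamp: The black plastic limb clamp (a big clothes-peg shape standing on its edge, 96 mm long, 40 mm at its widest, 34 mm high, 50 to 105 g) that stands on the battery cover. Origin: middle of its underside; own x along its length (jaws at +x), z up. Its solid middle is 30 mm long (x) and 28 mm wide (y): grip it there across y.
- tray: Low open white plastic tray, fixed to the desk, 220 (own x) x 160 (own y) x 20 mm high, walls and floor 4 mm. Origin: centre of its underside. The spare clamp stands across its -x half; its +x half is empty. It may stand on the left or the right of the desk, opposite the recorder.
- spare_clamp: An identical black limb clamp already standing in the tray, set across it about 60 mm from its centre towards tray -x. Origin: middle of its underside. Leave alone.
- bulb_a: Suction electrode, steel cup with a black rubber ball on top, 30 mm across, 48 mm high, between recorder and tray, nearer the robot. Origin: centre of its underside. Leave alone.
- bulb_b: The same kind of suction electrode between recorder and tray, farther from the robot. Leave alone.
- gel_bottle: White bottle 52 mm across, 150 mm high, at the back of the desk. Origin: centre of its underside. Leave alone.
- swab_jar: Clear jar 80 mm across, 90 mm high, at the back. Origin: centre of its underside. Leave alone.
- module: Black box with a paper label, 65 x 110 x 26 mm, at the back. Origin: centre of its underside. Leave alone.
There are look-alikes about, which are no part of the job. Leave any orange or turquoise look-alike of the clamp alone.

How it is judged:
By the outcome, as a careful person would: the job done as asked, in the order asked, and still so for the second after the job is handed in, while the arm keeps its last pose, push and grip.
It also fails if it takes over 61 s, if anything falls off the work surface, if the arm or the gripper's body presses on something with over 40 N, if the wrist force passes 120 N, or if a joint passes its speed limit or range.

## Working session

There is one attempt and no reset: what is moved stays moved. The work goes in short steps, Python scripts to look and compute and a tool call to move; the robot and the scene stay as the last step left them, time stands still between calls to the robot, and variables do not carry over. Pictures are saved under pics/ and viewed, at most 10 in all, crops included, and the job is handed in when it is done.

Besides the shell and the picture viewer there is one more tool, called after "Call:" as name(argument=value, ...) on one line, values as JSON. move_arm: Moves the arm, as the interface text tells. Its arguments: {"type":"object","properties":{"series":{"type":"string"},"jaw":{"type":"number"},"newtons":{"type":"number"}},"required":["series"]}

```bash
ls; mkdir -p pics; cat > h.py <<'E'
from rig import robot
import numpy as np, cv2
from scipy.spatial.transform import Rotation as R
def proj(c,p):
    p=np.asarray(p,float); q=c["world_to_cam"]@np.r_[p,1]; u=c["mtx"]@q[:3]; return u[:2]/u[2]
def unproj(c,uv,z):
    T=np.linalg.inv(c["world_to_cam"]); d=T[:3,:3]@np.linalg.solve(c["mtx"],[uv[0],uv[1],1]); o=T[:3,3]
    return o+d*(z-o[2])/d[2]
def save(n,img): cv2.imwrite("pics/"+n,img[...,::-1])
E
python3 - <<'E'
from h import *
t=robot.camera("top"); s=robot.camera("scene")
save("a.png",np.vstack([t["img"]]))
save("b.png",s["img"])
o=robot.get_obs(); print(o["time"],o["position"],o["tool_rot"])
for n in ["recorder","clamp","tray","cover_press","fastener_grip","spare_clamp","bulb_a"]:
  for nm,c in (("top",t),("scene",s)):
    print(n,nm,[(np.round(d["xyz"],3).tolist(),round(d["p"],2),proj(c,d["xyz"]).astype(int).tolist()) for d in robot.tip_of(c,n)][:4])
E
```

```text
pics
0.1 [ 0.28107852 -0.55742619  0.20386112] [ 9.72887941e-01  2.31274829e-01 -5.23386806e-05 -1.00300884e-03]
recorder top []
recorder scene [([0.474, -0.183, -0.0], 0.57, [236, 216]), ([0.777, 0.002, -0.0], 0.25, [299, 345])]
clamp top [([0.7, -0.348, -0.001], 0.93, [387, 144]), ([0.546, -0.384, 0.0], 0.82, [404, 209]), ([0.249, -0.245, -0.002], 0.72, [343, 344]), ([0.378, -0.386, -0.001], 0.64, [407, 284])]
clamp scene [([0.378, -0.385, -0.002], 0.95, [168, 181]), ([0.522, -0.171, 0.081], 0.91, [234, 211]), ([0.251, -0.247, 0.001], 0.89, [228, 151]), ([0.7, -0.345, 0.002], 0.76, [143, 291])]
tray top [([0.511, 0.202, 0.002], 0.8, [144, 217])]
tray scene [([0.517, 0.2, 0.001], 0.93, [395, 246])]
cover_press top [([0.509, -0.181, 0.076], 0.85, [319, 219]), ([0.784, 0.162, 0.0], 0.18, [170, 102])]
cover_press scene [([0.51, -0.178, 0.081], 0.64, [232, 207])]
fastener_grip top [([0.427, -0.19, 0.103], 0.71, [325, 259])]
fastener_grip scene [([0.426, -0.189, 0.104], 0.6, [233, 173])]
spare_clamp top [([0.776, -0.13, 0.001], 0.74, [295, 109]), ([0.461, 0.209, 0.008], 0.65, [139, 240]), ([0.65, -0.007, 0.001], 0.17, [241, 160])]
spare_clamp scene [([0.462, 0.209, 0.006], 0.65, [398, 226]), ([0.427, -0.188, 0.102], 0.64, [234, 174])]
bulb_a top [([0.65, -0.008, 0.0], 0.6, [241, 160]), ([0.468, -0.004, 0.0], 0.55, [236, 239])]
bulb_a scene [([0.466, -0.002, 0.004], 0.77, [310, 220]), ([0.424, -0.189, 0.105], 0.72, [234, 172]), ([0.648, -0.004, -0.002], 0.59, [302, 287])]
```

View pics/a.png

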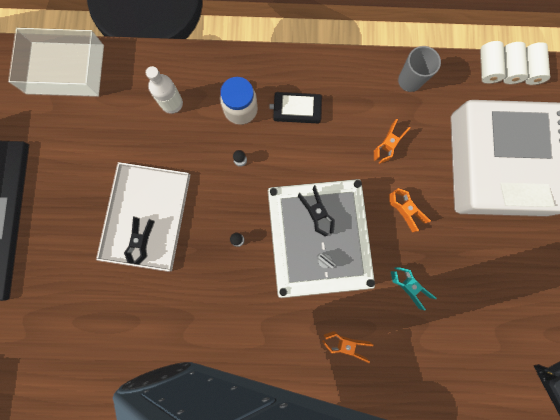

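View pics/b.png

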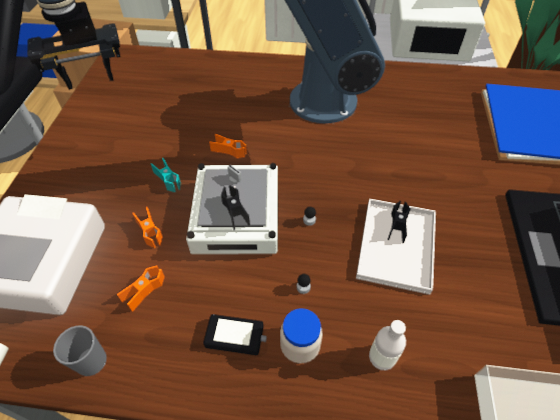

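The top view shows the recorder at about (321,238), with the black clamp on its cover at (317,211) and the wing at (327,261). The tray is at (145,217), with the spare black clamp at (137,240). The clamp-like candidates are:
- black on the cover at (317,211)
- black in the tray at (137,240)
- orange at (391,141), (409,209) and (348,347)
- turquoise at (413,287)

The one meant is the black clamp at (317,211), because it stands on the cover. I'll confirm it in an enlarged crop.

```bash
python3 - <<'E'
from h import *
t=robot.camera("top")
a=cv2.resize(t["img"][175:300,262:382],None,fx=4.5,fy=4.5,interpolation=cv2.INTER_CUBIC)
save("c.png",a)
# recorder screws -> pose
def fit(pts,z):
    return np.array([unproj(t,p,z) for p in pts])
P=fit([(273,191),(357.5,184),(368.5,286),(283,292.5)],0.074); print(np.round(P,4), P.mean(0))
Q=fit([(119,164),(189,173),(171,270),(98,260)],0.02);print(np.round(Q,4),Q.mean(0))
E
```

```text
[[ 0.5664 -0.0832  0.074 ]
 [ 0.5863 -0.2595  0.074 ]
 [ 0.3774 -0.2808  0.074 ]
 [ 0.3604 -0.109   0.074 ]] [ 0.47260378 -0.18314406  0.074     ]
[[0.6282 0.2623 0.02  ]
 [0.6122 0.1056 0.02  ]
 [0.398  0.1312 0.02  ]
 [0.4152 0.2887 0.02  ]] [0.51338126 0.19697564 0.02      ]
```

View pics/c.png

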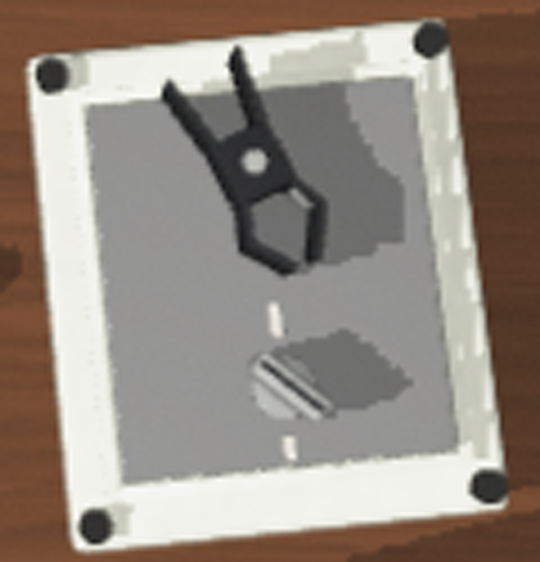

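The crop confirms it: the black clamp stands on the cover with its solid middle at about crop (257,165), and its jaws point to lower right. The wing runs from (262,362) to (328,412), and the index marks are at (276,320) and (290,448).

```bash
cat >> h.py <<'E'
def mv(yaw_deg=None,grasp=None,o=None):
    "shift (mm, tool axes) and turn (deg, about tool z) from the present pose to a tool-down pose; yaw_deg = world angle of tool y (mod 180)"
    o=o or robot.get_obs(); r=R.from_quat(o["tool_rot"]); M=r.as_matrix()
    cur=np.degrees(np.arctan2(M[1,1],M[0,1])); 
    print("tool y at",cur.round(1),"tilt z",M[:,2].round(4),"q",np.round(o["q"],2),"t",o["time"])
    if yaw_deg is not None:
        d=-((yaw_deg-cur+90)%180-90); print("turn about tool z",d.round(2))
    if grasp is not None:
        print("shift",(M.T@(np.array(grasp)-o["position"])*1000).round(1))
E
python3 - <<'E'
from h import *
t=robot.camera("top")
U=lambda x,y,z:unproj(t,(262+x/4.5,175+y/4.5),z)
ang=lambda d:np.degrees(np.arctan2(d[1],d[0]))
j,b=U(292,270,.116),U(203,65,.116); print("clamp axis",ang(j-b),"mid",U(257,165,.116),"ends mid",(j+b)/2)
w1,w2=U(262,362,.116),U(328,412,.116); print("wing",ang(w1-w2),(w1+w2)/2)
i1,i2=U(276,320,.082),U(290,448,.082); print("index",ang(i1-i2),(i1+i2)/2)
P=np.array([(0.5664,-0.0832),(0.5863,-0.2595),(0.3774,-0.2808),(0.3604,-0.109)])
print("rec", ang(P[0]-P[3]),ang(P[1]-P[2]),ang(P[0]-P[1])-90)
Q=np.array([[0.6282,0.2623],[0.6122,0.1056],[0.398,0.1312],[0.4152,0.2887]])
print("tray long",ang(Q[0]-Q[3]),ang(Q[1]-Q[2]),ang(Q[0]-Q[1])-90)
mv(ang(j-b)+90,[*U(257,165,.116)[:2],.2])
E
```

```text
clamp axis -155.8898047197626 mid [ 0.51976565 -0.17479622  0.116     ] ends mid [ 0.51892616 -0.17050831  0.116     ]
wing 54.26496531755118 [ 0.42464247 -0.19201563  0.116     ]
index 6.801728312184384 [ 0.42634914 -0.19138569  0.082     ]
rec 7.138708732322126 5.821910201628648 6.440047354156718
tray long -7.065416044969171 -6.815348062773283 -5.830034576855695
tool y at -63.3 tilt z [ 0. -0. -1.] q [-1.28  0.53  1.43  0.    1.18 -0.18] t 0.9
turn about tool z 2.64
shift [ 385.5 -235.     4.8]
```

Call:
move_arm(series="385 -235 0 0 0 2.6;385 -235 0 0 0 2.6;385 -235 0 0 0 2.6;385 -235 0 0 0 2.6;385 -235 0 0 0 2.6;385 -235 0 0 0 2.6;385 -235 0 0 0 2.6;385 -235 0 0 0 2.6", jaw=0.75)

```text
time: 1.57
position: [0.458, -0.2733, 0.205]
tool_rot: [0.978, 0.209, 0.0, 0.0]
ft_force: [1.3, -0.6, 0.1]
grip_width: 0.0654
grip_force: 0.0
```

```bash
python3 - <<'E'
from h import *
mv(-66,[.521,-.1725,.2])
E
```

```text
tool y at -65.9 tilt z [ 4.e-04 -3.e-04 -1.e+00] q [-0.75  0.4   1.66  0.    1.07  0.4 ] t 1.5667
turn about tool z 0.12
shift [ 98.7 -66.2   5. ]
```

Call:
move_arm(series="99 -66 0 0 0 0;99 -66 0 0 0 0;99 -66 20 0 0 0;99 -66 40 0 0 0;99 -66 40 0 0 0;99 -66 40 0 0 0")

```text
time: 2.07
position: [0.5199, -0.1736, 0.1641]
tool_rot: [0.978, 0.21, -0.001, -0.001]
ft_force: [0.3, -0.5, 1.3]
grip_width: 0.0653
grip_force: 0.0
```

```bash
python3 - <<'E'
from h import *
c=robot.camera("wrist"); t=robot.camera("top"); s=robot.camera("scene")
save("d.png",np.hstack([cv2.resize(c["img"],(480,360)),cv2.resize(s["img"][120:270,170:300],(320,360))]))
mv(-66,[.521,-.1725,.108])
for k in (c,t,s): print([(np.round(d["xyz"],3).tolist(),round(d["p"],2)) for d in robot.tip_of(k,"clamp")][:4])
E
```

```text
tool y at -66.0 tilt z [ 0.0018 -0.0012 -1.    ] q [-0.53  0.48  1.66 -0.    1.    0.62] t 2.2167
turn about tool z 0.05
shift [ 1.3 -3.1 57.9]
[([0.522, -0.174, 0.085], 0.92), ([0.7, -0.344, 0.001], 0.9), ([0.543, -0.377, 0.006], 0.57)]
[([0.376, -0.384, -0.003], 0.91)]
[([0.376, -0.387, -0.004], 0.97), ([0.702, -0.345, 0.003], 0.93), ([0.522, -0.172, 0.079], 0.66), ([0.55, -0.383, -0.001], 0.61)]
```

View pics/d.png

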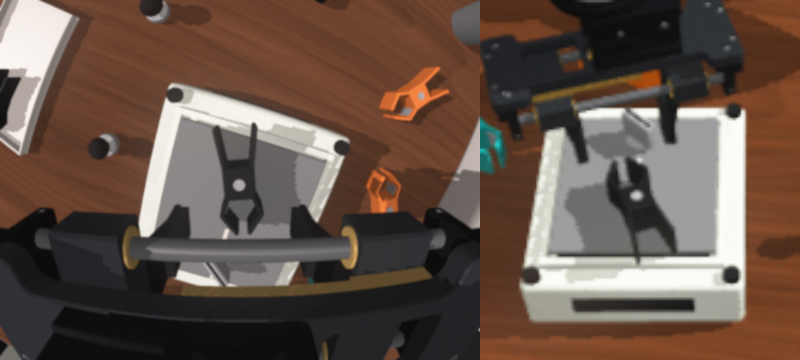

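The wrist picture shows the clamp at (238,185), upright and centred between the fingers, and well aligned. I'll go down and grip.

Call:
move_arm(series="1 -2 30 0 0 0;1 -2 57 0 0 0;1 -2 57 0 0 0;1 -2 57 0 0 0")

```text
time: 2.7
position: [0.5197, -0.1721, 0.1073]
tool_rot: [0.978, 0.209, -0.001, -0.001]
ft_force: [-0.4, -0.4, 0.5]
grip_width: 0.0654
grip_force: 0.0
```

Call:
move_arm(series="0 0 0 0 0 0;0 0 0 0 0 0;0 0 0 0 0 0;0 0 0 0 0 0;0 0 0 0 0 0;0 0 0 0 0 0", jaw=0.1, newtons=15)

```text
time: 3.2
position: [0.5209, -0.1721, 0.1083]
tool_rot: [0.978, 0.209, 0.0, 0.0]
ft_force: [0.8, -0.3, -0.0]
grip_width: 0.0329
grip_force: 0.0
```

Call:
move_arm(series="0 0 0 0 0 0;0 0 0 0 0 0;0 0 0 0 0 0;0 0 -25 0 0 0;0 0 -50 0 0 0;0 0 -50 0 0 0")

```text
time: 3.7
position: [0.5235, -0.1735, 0.1617]
tool_rot: [0.978, 0.209, 0.003, 0.003]
ft_force: [1.5, -1.3, 0.4]
grip_width: 0.009
grip_force: 0.0
```

```bash
python3 - <<'E'
from h import *
mv(-6.6,[.569,.1915,.158])
E
```

```text
tool y at -65.8 tilt z [ 0.0074 -0.0042 -1.    ] q [-0.52  0.48  1.67  0.    0.98  0.63] t 3.7
turn about tool z -59.25
shift [ 190.8 -314.5    2.5]
```

```bash
python3 - <<'E'
from h import *
c=robot.camera("wrist"); s=robot.camera("scene")
save("e.png",np.hstack([cv2.resize(c["img"],(480,360)),cv2.resize(s["img"][120:270,170:300],(320,360))]))
for k in (c,s): print([(np.round(d["xyz"],3).tolist(),round(d["p"],2)) for d in robot.tip_of(k,"clamp")][:4])
E
```

```text
[([0.698, -0.344, 0.0], 0.75), ([0.523, -0.173, 0.082], 0.71), ([0.545, -0.378, 0.003], 0.61)]
[([0.699, -0.349, -0.001], 0.8), ([0.377, -0.383, -0.001], 0.71), ([0.549, -0.382, 0.0], 0.64), ([0.523, -0.172, 0.079], 0.58)]
```

View pics/e.png

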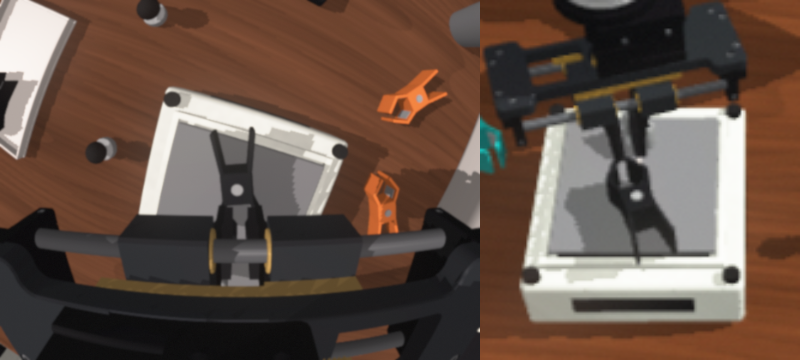

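```bash
python3 - <<'E'
from h import *
o=robot.get_obs(); print(o["grip_width"],o["position"]); s=robot.camera("scene"); c=robot.camera("wrist"); M=R.from_quat(o["tool_rot"]).as_matrix()
def fish(c,p):
    q=(c["world_to_cam"]@np.r_[p,1])[:3]; th=np.arccos(q[2]/np.linalg.norm(q)); d=q[:2]/np.linalg.norm(q[:2])
    return c["mtx"][:2,2]+d*th*np.array([c["mtx"][0,0],c["mtx"][1,1]])
sc=cv2.resize(s["img"][100:250,180:290],None,fx=4,fy=4,interpolation=cv2.INTER_CUBIC); wi=c["img"].copy()
for p,col in ((o["position"]+M@[0,0,.022],(255,0,0)),(o["position"]+M@[0,0,0],(255,255,0)),(np.array([.522,-.173,.116]),(0,255,0)),(np.array([.522,-.173,.082]),(0,0,255))):
    a=proj(s,p); cv2.circle(sc,tuple(((a-[180,100])*4).astype(int).tolist()),4,col,-1)
    cv2.circle(wi,tuple(fish(c,p).astype(int).tolist()),3,col,-1); print(a,fish(c,p))
save("f.png",np.hstack([cv2.resize(sc,(360,490)),cv2.resize(wi,(440,490))]))
E
```

```text
0.008868484968908403 [ 0.51989642 -0.17160954  0.15699319]
[232.33199544 195.81886836] [280.42829825 229.7912886 ]
[231.34247656 189.10616422] [280.52964626 242.66964778]
[232.32596486 202.11650807] [283.38950947 218.65940883]
[233.74537957 211.70349614] [282.9722711  205.28336853]
```

View pics/f.png

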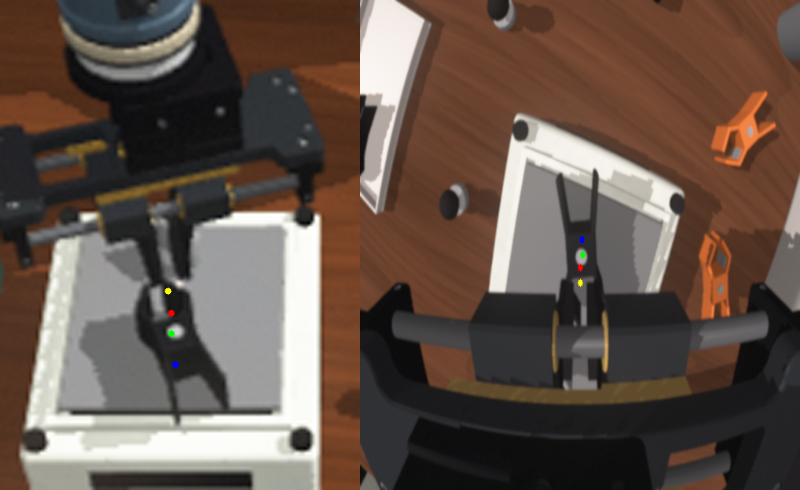

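```bash
python3 - <<'E'
from h import *
s=robot.camera("scene"); c=robot.camera("wrist")
g=lambda i:(255*(i/255.)**.4).astype(np.uint8)
a=cv2.resize(g(s["img"][145:225,200:265]),(400,492),interpolation=cv2.INTER_CUBIC)
b=cv2.resize(g(c["img"][175:325,219:341]),(400,492),interpolation=cv2.INTER_CUBIC)
save("g.png",np.hstack([a,b]))
E
```

```text
(no output)
```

View pics/g.png

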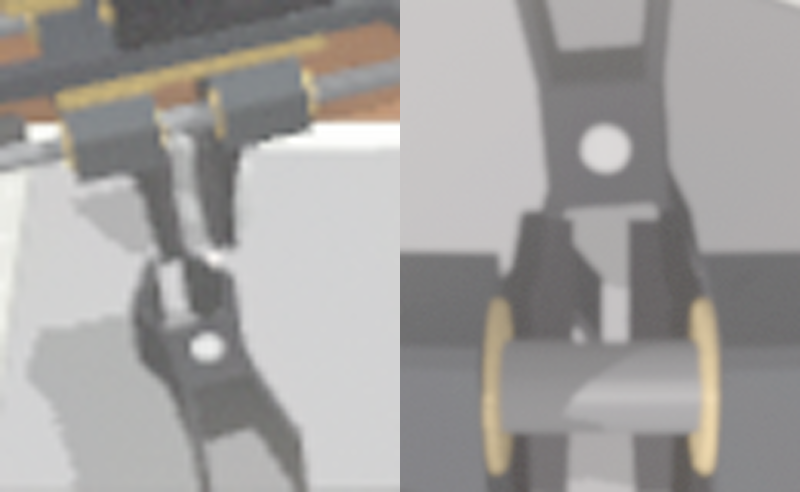

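```bash
python3 - <<'E'
from h import *
from scipy.optimize import least_squares
o=robot.get_obs(); s=robot.camera("scene"); c=robot.camera("wrist"); M=R.from_quat(o["tool_rot"]).as_matrix()
def fish(c,p):
    q=(c["world_to_cam"]@np.r_[p,1])[:3]; th=np.arccos(q[2]/np.linalg.norm(q)); d=q[:2]/np.linalg.norm(q[:2])
    return c["mtx"][:2,2]+d*th*np.array([c["mtx"][0,0],c["mtx"][1,1]])
f=lambda p:np.r_[proj(s,p)-[231.7,185.3],fish(c,p)-[280,240.5]]
r=least_squares(f,o["position"]); print(r.x,r.fun,"tool frame mm",M.T@(r.x-o["position"])*1000)
W=np.linalg.inv(c["world_to_cam"]); print("cam in tool",M.T@(W[:3,3]-o["position"])*1000,"axis",M.T@W[:3,2]); print(o["position"],o["grip_width"])
E
```

```text
[ 0.53096509 -0.16665969  0.18215104] [-1.94482081e-01 -4.47754671e-05 -4.81297092e-02 -1.21842557e-02] tool frame mm [ 12.02258975  -0.12092101 -25.43877138]
cam in tool [  77.01782422   -0.49097413 -181.63836269] axis [-0.28192543  0.00171531  0.95943479]
[ 0.51999514 -0.17166042  0.1567278 ] 0.008660214028038023
```

```bash
python3 - <<'E'
from h import *
c=robot.camera("wrist"); f=c["mtx"][0,0]; print(c["mtx"])
# opening 65.4 mm at d.png: inner fingertip edges cols 190..292 (of 480) -> orig
print("depth range for 102px*1.167:", 65.4/2/np.tan(102*1.167/2/f))
E
```

```text
[[325.1922621    0.         279.7818439 ]
 [  0.         325.1922621  205.20115581]
 [  0.           0.           1.        ]]
depth range for 102px*1.167: 176.66866311271477
```

Call:
move_arm(series="1 0 0 0 0 0;1 0 0 0 0 0;1 0 0 0 0 0;1 0 20 0 0 0;1 0 40 0 0 0;1 0 48 0 0 0;1 0 48 0 0 0;1 0 48 0 0 0", jaw=0.6)

```text
time: 4.92
position: [0.5215, -0.1716, 0.1096]
tool_rot: [0.978, 0.209, -0.0, -0.0]
ft_force: [0.5, -0.4, 0.3]
grip_width: 0.0496
grip_force: 0.0
```

```bash
python3 - <<'E'
from h import *
s=robot.camera("scene"); c=robot.camera("wrist")
g=lambda i:(255*(i/255.)**.45).astype(np.uint8)
a=cv2.resize(g(s["img"][145:245,195:276]),(400,494),interpolation=cv2.INTER_CUBIC)
b=cv2.resize(g(c["img"][150:300,219:341]),(400,494),interpolation=cv2.INTER_CUBIC)
save("h.png",np.hstack([a,b]))
print(robot.get_obs()["position"])
E
```

```text
[ 0.5223114  -0.17202644  0.11061286]
```

View pics/h.png

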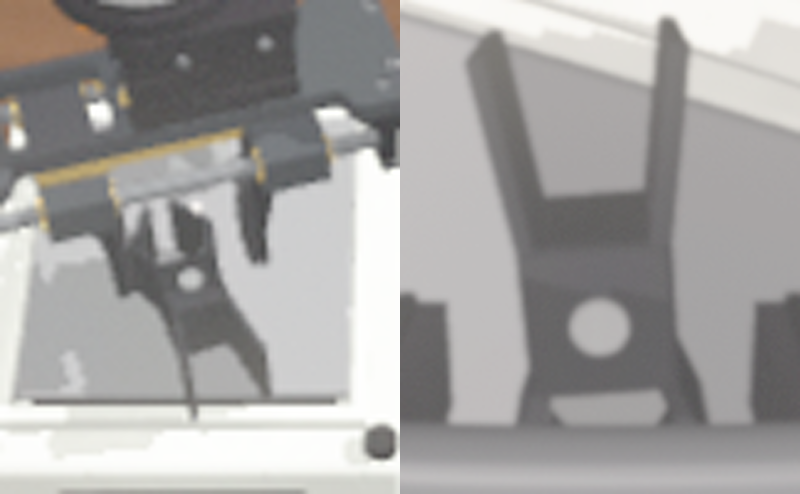

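The picture shows the finger tips at row 300, still about 15 mm above the clamp's top, although the reported TCP says they should be well below it. The hand is really about 45 mm higher than the reported pose implies. I'll go lower in short steps and watch the force.

Call:
move_arm(series="0 0 8 0 0 0;0 0 16 0 0 0;0 0 22 0 0 0;0 0 22 0 0 0")

```text
time: 5.35
position: [0.5205, -0.171, 0.0863]
tool_rot: [0.978, 0.209, -0.001, -0.001]
ft_force: [-0.5, 0.2, -0.8]
grip_width: 0.0523
grip_force: 0.0
```

```bash
python3 - <<'E'
from h import *
c=robot.camera("wrist"); o=robot.get_obs(); print(o["position"],o["ft_force"],o["grip_width"],robot.get_obs()["q"])
g=lambda i:(255*(i/255.)**.45).astype(np.uint8)
s=robot.camera("scene")
a=cv2.resize(g(s["img"][145:245,195:276]),(400,494),interpolation=cv2.INTER_CUBIC)
b=cv2.resize(g(c["img"][150:300,219:341]),(400,494),interpolation=cv2.INTER_CUBIC)
save("i.png",np.hstack([a,b]))
E
```

```text
[ 0.52082389 -0.1712132   0.0868037 ] [ 0.73804533 -0.01492104  0.22456582] 0.0522566552277251 [-5.21483868e-01  5.95203439e-01  1.72816391e+00  7.38998196e-06
  8.20436146e-01  6.27944686e-01]
```

View pics/i.png

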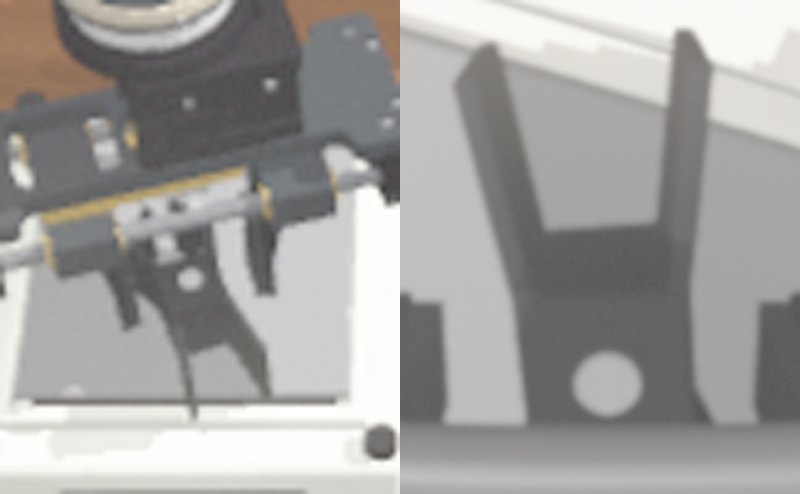

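Finger tips are at row 300 and the clamp's middle at (607,383). The sizes match, so the tips are now about level with the clamp's top, with no contact yet. I'll go on down.

Call:
move_arm(series="-3 1 6 0 0 0;-3 1 12 0 0 0;-3 1 18 0 0 0;-3 1 21 0 0 0;-3 1 21 0 0 0")

```text
time: 5.87
position: [0.5185, -0.1734, 0.0657]
tool_rot: [0.978, 0.209, -0.001, -0.001]
ft_force: [0.9, 0.3, -0.0]
grip_width: 0.0527
grip_force: 0.0
```

Call:
move_arm(series="0 0 0 0 0 0;0 0 0 0 0 0;0 0 0 0 0 0;0 0 0 0 0 0;0 0 0 0 0 0;0 0 0 0 0 0;0 0 0 0 0 0", jaw=0.15, newtons=15)

```text
time: 6.45
position: [0.5194, -0.1738, 0.067]
tool_rot: [0.978, 0.209, 0.0, 0.0]
ft_force: [0.7, -0.2, 1.4]
grip_width: 0.0287
grip_force: 14.4
```

Call:
move_arm(series="0 0 -25 0 0 0;0 0 -50 0 0 0;0 0 -50 0 0 0")

```text
time: 6.7
position: [0.5219, -0.1752, 0.1204]
tool_rot: [0.978, 0.209, 0.003, 0.003]
ft_force: [0.6, -0.2, -0.6]
grip_width: 0.0284
grip_force: 14.4
```

```bash
python3 - <<'E'
from h import *
o=robot.get_obs(); print(o["position"],o["grip_width"],o["grip_force"],o["ft_force"]); mv(-6.6,[.569,.1915,.115])
E
```

```text
[ 0.521917   -0.17515139  0.12043823] 0.02838844461064039 14.428933754352329 [ 0.627924   -0.18333507 -0.62746354]
tool y at -65.8 tilt z [ 0.0069 -0.004  -1.    ] q [-0.53  0.54  1.71  0.    0.89  0.62] t 6.7
turn about tool z -59.24
shift [ 193.  -315.3    4.3]
```

Call:
move_arm(series="22 -36 0 0 0 -7;44 -72 0 0 0 -14;66 -108 0 0 0 -21;88 -144 0 0 0 -28;110 -180 0 0 0 -35;132 -216 0 0 0 -42;154 -252 0 0 0 -49;176 -288 0 0 0 -56")

```text
time: 7.37
position: [0.5608, 0.1589, 0.116]
tool_rot: [0.763, 0.646, -0.001, -0.0]
ft_force: [0.9, -0.6, -0.5]
grip_width: 0.029
grip_force: 14.4
```

Call:
move_arm(series="0 0 0 0 0 -3.2;0 0 0 0 0 -3.2;0 0 0 0 0 -3.2;0 0 0 0 0 -3.2")

```text
time: 7.7
position: [0.561, 0.1558, 0.1162]
tool_rot: [0.748, 0.664, -0.001, -0.0]
ft_force: [0.3, -1.1, 0.1]
grip_width: 0.0286
grip_force: 14.4
```

```bash
python3 - <<'E'
from h import *
o=robot.get_obs(); print(o["position"],o["grip_width"],o["grip_force"],o["ft_force"]); mv(-6.6,[.569,.1915,.115])
c=robot.camera("wrist");s=robot.camera("scene");t=robot.camera("top")
for k in (c,s,t):
  for n in ("clamp","tray","spare_clamp"):
    print(n,[(np.round(d["xyz"],3).tolist(),round(d["p"],2)) for d in robot.tip_of(k,n) if d["xyz"][1]>.05][:4])
E
```

```text
[0.56098668 0.15584579 0.11619642] 0.02855051951080061 14.429145152826095 [ 0.34732655 -1.11470614  0.14133178]
tool y at -6.8 tilt z [-1.3e-03 -5.0e-04 -1.0e+00] q [ 0.08  0.59  1.62 -0.    0.94  0.2 ] t 7.7
turn about tool z -0.19
shift [36.4  3.7  1.2]
clamp [([0.564, 0.157, 0.132], 0.78)]
tray [([0.511, 0.204, 0.001], 0.94)]
spare_clamp [([0.457, 0.208, 0.002], 0.58)]
clamp []
tray [([0.516, 0.2, -0.001], 0.91)]
spare_clamp []
clamp []
tray [([0.512, 0.2, 0.004], 0.93)]
spare_clamp [([0.463, 0.209, 0.006], 0.6)]
```

Call:
move_arm(series="36 4 0 0 0 0;36 4 35 0 0 0;36 4 70 0 0 0;36 4 100 0 0 0;36 4 115 0 0 0;36 4 115 0 0 0;36 4 115 0 0 0")

```text
time: 8.88
position: [0.5691, 0.1922, 0.001]
tool_rot: [0.747, 0.665, -0.001, -0.001]
ft_force: [0.6, -0.1, -0.3]
grip_width: 0.0283
grip_force: 14.4
```

```bash
python3 - <<'E'
from h import *
o=robot.get_obs(); print(o["position"],o["grip_width"],o["grip_force"],o["ft_force"]); mv()
c=robot.camera("wrist");s=robot.camera("scene")
save("j.png",np.hstack([cv2.resize(c["img"],(480,360)),cv2.resize(s["img"][190:300,345:450],(320,360))]))
for k in (c,s):
    print([(np.round(d["xyz"],3).tolist(),round(d["p"],2)) for d in robot.tip_of(k,"clamp") if d["xyz"][1]>.05][:4])
E
```

```text
[0.56914953 0.19221702 0.00102432] 0.028319131928834 14.429088375036372 [ 0.62499284 -0.10101542 -0.28495058]
tool y at -6.6 tilt z [-1.8e-03 -2.0e-04 -1.0e+00] q [0.14 0.78 1.63 0.   0.73 0.26] t 8.8833
[([0.569, 0.193, 0.019], 0.81), ([0.784, 0.165, 0.0], 0.59)]
[]
```

View pics/j.png

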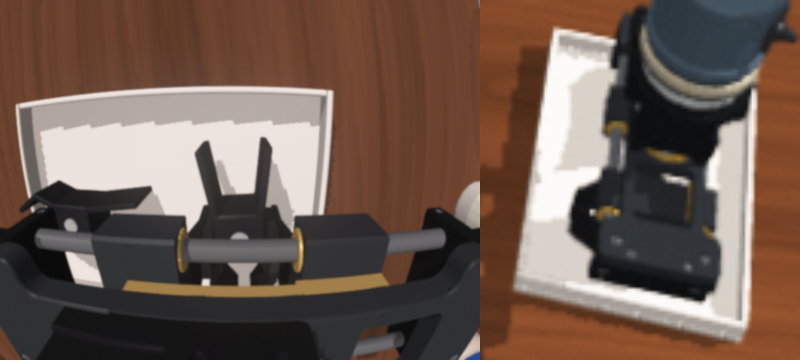

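The clamp hangs over the empty half of the tray at (238,230), clear of the walls and of the spare clamp at about (80,210). I'll lower it to contact.

Call:
move_arm(series="0 0 5 0 0 0;0 0 9 0 0 0;0 0 11 0 0 0;0 0 11 0 0 0")

```text
time: 9.42
position: [0.5692, 0.1921, -0.0097]
tool_rot: [0.747, 0.665, -0.0, -0.0]
ft_force: [-0.1, -0.6, -0.7]
grip_width: 0.0286
grip_force: 14.4
```

Call:
move_arm(series="0 0 1 0 0 0;0 0 2 0 0 0;0 0 2 0 0 0")

```text
time: 9.67
position: [0.5697, 0.1922, -0.011]
tool_rot: [0.747, 0.665, 0.0, 0.0]
ft_force: [-1.3, -0.5, 0.8]
grip_width: 0.0287
grip_force: 14.4
```

Call:
move_arm(series="0 0 1 0 0 0;0 0 1 0 0 0;0 0 2 0 0 0;0 0 2 0 0 0")

```text
time: 10.0
position: [0.5697, 0.1923, -0.0111]
tool_rot: [0.747, 0.665, 0.0, 0.0]
ft_force: [-3.2, -1.3, 12.8]
grip_width: 0.0286
grip_force: 14.6
```

Call:
move_arm(series="0 0 -2 0 0 0;0 0 -2 0 0 0;0 0 -2 0 0 0;0 0 -2 0 0 0;0 0 -2 0 0 0", jaw=0.52)

```text
time: 10.42
position: [0.5695, 0.1922, -0.0116]
tool_rot: [0.747, 0.665, -0.0, -0.0]
ft_force: [-0.2, -0.2, -0.5]
grip_width: 0.044
grip_force: 0.0
```

Call:
move_arm(series="0 0 -20 0 0 0;0 0 -50 0 0 0;0 0 -90 0 0 0;0 0 -130 0 0 0;0 0 -150 0 0 0;0 0 -150 0 0 0")

```text
time: 10.92
position: [0.5735, 0.1929, 0.1442]
tool_rot: [0.747, 0.665, 0.005, 0.003]
ft_force: [0.6, -0.4, -0.2]
grip_width: 0.0453
grip_force: 0.0
```

```bash
python3 - <<'E'
from h import *
c=robot.camera("wrist");s=robot.camera("scene")
for k in (c,s):
    print([(np.round(d["xyz"],3).tolist(),round(d["p"],2)) for d in robot.tip_of(k,"clamp") if d["xyz"][1]>.05][:4])
    print([(np.round(d["xyz"],3).tolist(),round(d["p"],2)) for d in robot.tip_of(k,"fastener_grip")][:2])
mv(None,[.44,-.19,.14])
E
```

```text
[([0.572, 0.193, 0.009], 0.76)]
[]
[([0.57, 0.193, 0.002], 0.72)]
[([0.426, -0.187, 0.105], 0.7)]
tool y at -6.7 tilt z [-4.3e-03 -6.0e-04 -1.0e+00] q [0.14 0.58 1.56 0.   1.01 0.26] t 11.2167
shift [-394.2  -83.    -2.6]
```

```bash
python3 - <<'E'
from h import *
mv(-35.7,[.402,-.222,.14])
E
```

```text
tool y at -6.7 tilt z [-4.3e-03 -6.0e-04 -1.0e+00] q [0.14 0.58 1.56 0.   1.01 0.26] t 11.2167
turn about tool z 29.04
shift [-430.4 -117.    -2.4]
```

Call:
move_arm(series="-40 -11 0 0 0 4;-80 -22 0 0 0 8;-120 -33 0 0 0 12;-160 -44 0 0 0 16;-200 -55 0 0 0 20;-240 -65 0 0 0 24;-280 -76 0 0 0 28;-320 -87 0 0 0 29")

```text
time: 11.88
position: [0.4445, -0.1168, 0.1376]
tool_rot: [0.89, 0.456, -0.001, -0.001]
ft_force: [0.3, -0.3, 0.6]
grip_width: 0.0454
grip_force: 0.0
```

```bash
python3 - <<'E'
from h import *
mv(-35.7,[.402,-.222,.14])
E
```

```text
tool y at -35.8 tilt z [-0.0022  0.0012 -1.    ] q [-0.5   0.42  1.9  -0.    0.82  0.12] t 11.8833
turn about tool z -0.09
shift [-110.2   27.    -2.4]
```

Call:
move_arm(series="-40 10 0 0 0 0;-80 20 0 0 0 0;-110 27 0 0 0 0;-110 27 0 0 0 0;-110 27 0 0 0 0;-110 27 0 0 0 0")

```text
time: 12.38
position: [0.4032, -0.2198, 0.1378]
tool_rot: [0.89, 0.456, -0.0, -0.001]
ft_force: [-0.3, -0.5, -0.6]
grip_width: 0.0449
grip_force: 0.0
```

```bash
cat >> h.py <<'E'
def fish(c,p):
    q=(c["world_to_cam"]@np.r_[p,1])[:3]; th=np.arctan2(np.hypot(*q[:2]),q[2]); d=q[:2]/np.linalg.norm(q[:2])
    return c["mtx"][:2,2]+d*th*c["mtx"][0,0]
def rectify(c,ctr,z,half=.12,n=480):
    "wrist picture resampled to the plane z: row grows with -x, col with -y, as in the top view"
    k=np.linspace(-half,half,n); X,Y=np.meshgrid(ctr[1]-k,ctr[0]-k)
    P=np.stack([Y,X,np.full_like(X,z),np.ones_like(X)],-1)@c["world_to_cam"].T
    r=np.hypot(P[...,0],P[...,1]); th=np.arctan2(r,P[...,2]); s=c["mtx"][0,0]*th/np.maximum(r,1e-9)
    return cv2.remap(c["img"],(c["mtx"][0,2]+P[...,0]*s).astype(np.float32),(c["mtx"][1,2]+P[...,1]*s).astype(np.float32),cv2.INTER_LINEAR)
E
python3 - <<'E'
from h import *
mv(); c=robot.camera("wrist")
ctr=np.array([.425,-.190])
np.save("w.npy",c["img"]); 
print("net",[(np.round(d["xyz"],4).tolist(),round(d["p"],2)) for n in ("fastener_grip","cover_press","recorder") for d in robot.tip_of(c,n)[:1]])
# cover plane: index marks (bright) ; wing top plane
for z in (.082,.116):
    g=cv2.cvtColor(rectify(c,ctr,z,.05,64),cv2.COLOR_RGB2GRAY)
    print(z)
    for r in g[::2]: print(''.join('%X'%(v>>4) for v in r))
E
```

```text
tool y at -35.7 tilt z [-0.002   0.0023 -1.    ] q [-0.74  0.42  1.9   0.    0.82 -0.12] t 12.3833
net [([0.427, -0.1866, 0.1041], 0.62), ([0.5093, -0.1792, 0.0823], 0.63), ([0.4761, -0.1862, -0.0014], 0.68)]
0.082
8888888888888888888888888888888888888888888888888888888888888888
8888888888888888888888888888888888888888888888888888888888888888
8888888888888888888888888888888888888888888888888888888888888888
8888888888888888888888888888888888888888888888888888888888888888
8888888888888888888888888889BB9888888888888888888888888888888888
888888888888888888888888888AEEB888888888888888888888888888888888
8888888888888888888888888889DEC888888888888888888888888888888888
8888888888888888888888888889DED988888888888888888888888888888888
8888888888888888888888888888CEDA78888888888876666666788888888888
8888888888888888888888888888888888887777666666666666677888888888
8888888888888888888888888888888876666666666666666666666666788888
8888888888888888888888887788766666666666666666666666666666677888
8888888888888888888888878997667777776666666666666666666666666678
888888888888888888888888978A987677777766
[... 2580 characters left out ...]
888888888888889CEB88888888888888888888888888888888
88888888888888888888888888888CED88888888888888888888888888899AAB
88888888888888888888888888888AED98888888888899AABCCDEEEEEEEEEEEE
88888888888888888888888888999AABBCDDEEEEEEEEEEEEEEEEEEEEEEEEEEEE
8888888888899ABCCDDEEEEFFFFFFFFFFFFFFEEEEEEEEEFFFFFFFFFFFFFEEEEE
CDEEEEFFFFFFFFFFFFFFFFFFFEEEEEEEEEEEEEEEEEEEEEFFFFFFFFFFFFFEEEEE
FFFFFFFFFFFEEEEEEEEEEEEEEEEEEEEEEEEEFFFFFEEEEEEEEEEFFFFFFFFFEEEE
EEEEEEEFFEEEEEEEEEEEEEEEEEEEEEEEEFFFFFEEEEEEEEEEEEEEEEEEEEEEDDCC
EEEEEEEEEEEEEEEEEEEEEEEEEEFFFEEEEEEEEEEEEEEEEDDCCBA9876554444444
EEEEEEEEEEEEEEEEEEEEEEEEEEEEEDDCBBA98766555544444444444444444444
EEEEEEEEEEEEDDCCBAA987666555555555555555544444444444444444444444
```

```bash
cat >> h.py <<'E'
def slot(c,ctr=(.425,-.190),n=480,half=.05):
    k=np.linspace(-half,half,n); out={}
    G=lambda z:cv2.GaussianBlur(cv2.cvtColor(rectify(c,ctr,z,half,n),cv2.COLOR_RGB2GRAY),(5,5),0)
    def line(m):
        r,q=np.nonzero(m); P=np.c_[ctr[0]-k[r],ctr[1]-k[q]]; v=cv2.fitLine(P.astype(np.float32),cv2.DIST_L2,0,1e-4,1e-4).ravel()
        e=(P-P.mean(0))@v[:2]; return np.degrees(np.arctan2(v[1],v[0]))%180, P.mean(0)+v[:2]*(e.max()+e.min())/2, np.ptp(e), len(P)
    a=G(.116); yy,xx=np.mgrid[:n,:n]; disc=np.hypot(yy-n/2,xx-n/2)<n*.26
    print("slot",line((a<80)&disc))
    b=G(.082); m=(b>195).astype(np.uint8); _,lab,st,ce=cv2.connectedComponentsWithStats(m)
    I=[i for i in range(1,len(st)) if 150<st[i,4]<2500]; print([(st[i].tolist()) for i in I])
    C=np.array([[ctr[0]-k[int(ce[i][1])],ctr[1]-k[int(ce[i][0])]] for i in I]); print("marks",C)
    if len(C)==2: d=C[0]-C[1]; print("index",np.degrees(np.arctan2(d[1],d[0])),C.mean(0),np.hypot(*d))
E
python3 - <<'E'
from h import *
c=robot.camera("wrist"); slot(c); o=robot.get_obs(); print(o["position"])
E
```

```text
slot (np.float32(53.380898), array([ 0.42488891, -0.18960428]), np.float64(0.03302901690837484), 1150)
[[208, 62, 25, 68, 1239], [243, 347, 23, 47, 838]]
marks [[ 0.45516701 -0.18572025]
 [ 0.39775574 -0.19281837]]
index 7.048074882824838 [ 0.42646138 -0.18926931] 0.05784840227940123
[ 0.40424834 -0.21934527  0.13861204]
```

Call:
move_arm(series="36 0 0 0 0 1;36 0 20 0 0 1;36 0 40 0 0 1;36 0 55 0 0 1;36 0 63 0 0 1;36 0 68 0 0 1;36 0 68 0 0 1")

```text
time: 13.22
position: [0.4247, -0.1908, 0.0701]
tool_rot: [0.893, 0.449, -0.0, -0.001]
ft_force: [-0.9, -0.4, -0.3]
grip_width: 0.0455
grip_force: 0.0
```

Call:
move_arm(series="0 0 0 0 0 0;0 0 0 0 0 0;0 0 0 0 0 0;0 0 0 0 0 0;0 0 0 0 0 0;0 0 0 0 0 0;0 0 0 0 0 0;0 0 0 0 0 0", jaw=0.02, newtons=15)

```text
time: 13.88
position: [0.4244, -0.1911, 0.071]
tool_rot: [0.894, 0.449, -0.0, -0.0]
ft_force: [-3.3, 0.6, 4.4]
grip_width: 0.012
grip_force: 15.0
```

Call:
move_arm(series="0 0 0 0 0 6;0 0 0 0 0 12;0 0 0 0 0 18;0 0 0 0 0 24;0 0 0 0 0 30;0 0 0 0 0 36;0 0 0 0 0 42;0 0 0 0 0 46.3")

```text
time: 14.55
position: [0.4234, -0.1895, 0.0708]
tool_rot: [0.998, 0.059, -0.001, -0.002]
ft_force: [-2.2, 5.1, 5.4]
grip_width: 0.0119
grip_force: 15.0
```

Call:
move_arm(series="0 0 0 0 0 0;0 0 0 0 0 0;0 0 0 0 0 0")

```text
time: 14.8
position: [0.4234, -0.1895, 0.0708]
tool_rot: [0.998, 0.061, -0.001, -0.002]
ft_force: [-1.0, 4.1, 5.4]
grip_width: 0.0119
grip_force: 15.0
```

```bash
python3 - <<'E'
from h import *
mv(); o=robot.get_obs(); print(o["ft_force"],o["moment"],o["grip_width"])
E
```

```text
tool y at -83.0 tilt z [-0.0029  0.0033 -1.    ] q [-0.66  0.55  1.95  0.    0.65  0.78] t 14.8
[-0.95696482  4.10694248  5.41694675] [ 0.67020162  0.32751018 -0.03306178] 0.011881094627150047
```

Tool y is at -83°, so the wing is at about 7°, matching the index. I'll release, rise, and check the slot.

Call:
move_arm(series="0 0 0 0 0 0;0 0 0 0 0 0;0 0 0 0 0 0;0 0 0 0 0 0;0 0 0 0 0 0", jaw=0.45)

```text
time: 15.22
position: [0.4253, -0.1918, 0.0707]
tool_rot: [0.998, 0.061, 0.0, 0.0]
ft_force: [-0.2, 0.1, 0.5]
grip_width: 0.0353
grip_force: 0.0
```

Call:
move_arm(series="0 0 -20 0 0 0;0 0 -50 0 0 0;-15 0 -68 0 0 0;-36 0 -68 0 0 0;-36 0 -68 0 0 0;-36 0 -68 0 0 0")

```text
time: 15.72
position: [0.3888, -0.1959, 0.139]
tool_rot: [0.998, 0.061, 0.0, 0.0]
ft_force: [-0.2, 0.0, -0.2]
grip_width: 0.0393
grip_force: 0.0
```

```bash
python3 - <<'E'
from h import *
mv(); c=robot.camera("wrist"); slot(c)
g=cv2.cvtColor(rectify(c,(.425,-.19),.116,.05,64),cv2.COLOR_RGB2GRAY)
for r in g[::2]: print(''.join('%X'%(v>>4) for v in r))
E
```

```text
tool y at -83.0 tilt z [ 3.e-04 -0.e+00 -1.e+00] q [-0.72  0.39  1.96  0.    0.79  0.72] t 15.7167
slot (np.float32(6.8962097), array([ 0.42490171, -0.1892153 ]), np.float64(0.03244412355202719), 960)
[[205, 63, 27, 69, 1386], [244, 373, 21, 23, 417]]
marks [[ 0.45474948 -0.18530271]
 [ 0.39504175 -0.19302714]]
index 7.371448289578714 [ 0.42489562 -0.18916493] 0.06020530800025478
9999999989998889889889898888888988888898898998988888889989999999
9999999999999988988998898988888988998889899988889888888988899998
9999999989999999999899898988888888888889989888889889998899889899
9999999999999899999989989898889988988888888888989888888889998899
999999999999999999889888998ACC9888988898889888888888999898988889
999999999999998899898898888AEEA888889888898889888888888898898888
9999999999999999999988888889EEC988888888898988888777668988899889
9999999999998999999989998999DED888998888888876666666666688988988
9999999999999998999999988998AA9988766666666666666666666689898888
9999999999999999988989898998877766666666666666666666666688889899
9999999999999998999998999987778876666666666666666666666688888998
99
[... 662 characters left out ...]
999999999999999AB957A88999999999999999999999999999
99999999999999999999999999999999EEC999999999999999ABBCDDEEEEEFFF
99999999999999999999999999999999ABBBCDDEEEFFFFFFFFFFFFFFFFFFFFFF
99999999999999999AABCCDEEEEFFFFFFFFFFFFFFFFFFFFFFFFFFFFFFFFFFFFF
9ABBCCDEEEFFFFFFFFFFFFFFFFFFFFFFFFFFFFFFFFFFFFFFFFFFFFFFFFFFFFFF
FFFFFFFFFFFFFFFFFFFFFFFFFFFFFFFFFFFFFFFFFFFFFFFFFFFFFFFFFFFFFFFF
FFFFFFFFFFFFFFFFFFFFFFFFFFFFFFFFFFFFFFFFFFFFFFFFFFFFFFFFFFFFEEEE
FFFFFFFFFFFFFFFFFFFFFFFFFFFFFFFFFFFFFFFFFFFEEEEEDDCBA99765554444
FFFFFFFFFFFFFFFFFFFFFFFFFFEEEEEEDDCBA998776666655554333322234444
FFFFFFFFFEEEEEEDDDCBAA988766655555555555555555444444322322223444
EDDCBA9877666433344445555555555555555555444444444444322222222234
```

The slot is at 6.9° and the index line at about 7.2°, so they are aligned. Next is pressing the cover with closed fingers.

```bash
python3 - <<'E'
from h import *
mv(None,[.509,-.179,.075])
E
```

```text
tool y at -83.0 tilt z [ 7.e-04 -3.e-04 -1.e+00] q [-0.72  0.39  1.96  0.    0.79  0.72] t 15.7667
shift [120.6  -2.5  63.8]
```

Call:
move_arm(series="40 -2 0 0 0 0;80 -2 0 0 0 0;120 -2 0 0 0 0;120 -2 0 0 0 0;120 -2 25 0 0 0;120 -2 45 0 0 0;120 -2 62 0 0 0;120 -2 62 0 0 0", jaw=0, newtons=20)

```text
time: 16.43
position: [0.5063, -0.1775, 0.0729]
tool_rot: [0.998, 0.062, -0.003, -0.002]
ft_force: [0.7, 0.1, -0.7]
grip_width: 0.0013
grip_force: 0.0
```

Call:
move_arm(series="0 0 3 0 0 0;0 0 6 0 0 0;0 0 8 0 0 0;0 0 8 0 0 0")

```text
time: 16.77
position: [0.5085, -0.1794, 0.0691]
tool_rot: [0.998, 0.061, 0.0, 0.0]
ft_force: [0.1, 0.7, 0.1]
grip_width: 0.0005
grip_force: 0.0
```

Call:
move_arm(series="0 0 2 0 0 0;0 0 4 0 0 0;0 0 4 0 0 0")

```text
time: 17.02
position: [0.5081, -0.1792, 0.0648]
tool_rot: [0.998, 0.061, 0.0, 0.0]
ft_force: [0.9, -0.4, -0.2]
grip_width: 0.0007
grip_force: 0.0
```

Call:
move_arm(series="0 0 2 0 0 0;0 0 4 0 0 0;0 0 4 0 0 0")

```text
time: 17.27
position: [0.5082, -0.1793, 0.0614]
tool_rot: [0.998, 0.061, 0.0, 0.0]
ft_force: [-1.4, 0.9, 7.0]
grip_width: 0.0007
grip_force: 3.6
```

Call:
move_arm(series="0 0 1 0 0 0;0 0 2 0 0 0;0 0 2 0 0 0")

```text
time: 17.52
position: [0.5082, -0.1793, 0.0597]
tool_rot: [0.998, 0.061, 0.0, 0.0]
ft_force: [-1.3, 0.9, 8.6]
grip_width: 0.0004
grip_force: 3.9
```

Call:
move_arm(series="0 0 1 0 0 0;0 0 2 0 0 0;0 0 2 0 0 0")

```text
time: 17.77
position: [0.5082, -0.1792, 0.0578]
tool_rot: [0.998, 0.061, 0.0, 0.0]
ft_force: [-1.9, 0.8, 8.2]
grip_width: 0.0001
grip_force: 4.3
```

Call:
move_arm(series="0 0 1 0 0 0;0 0 2 0 0 0;0 0 3 0 0 0;0 0 3 0 0 0")

```text
time: 18.1
position: [0.5082, -0.1793, 0.0565]
tool_rot: [0.998, 0.062, 0.0, 0.0]
ft_force: [-4.4, 1.8, 19.7]
grip_width: 0.0005
grip_force: 10.0
```

Call:
move_arm(series="0 0 1 0 0 0;0 0 2 0 0 0;0 0 2 0 0 0")

```text
time: 18.35
position: [0.5082, -0.1793, 0.0563]
tool_rot: [0.998, 0.062, 0.001, 0.001]
ft_force: [-7.8, 2.1, 33.3]
grip_width: 0.0003
grip_force: 16.7
```

Call:
move_arm(series="0 0 -0.5 0 0 0;0 0 -0.5 0 0 0;0 0 -0.5 0 0 0;0 0 -0.5 0 0 0")

```text
time: 18.68
position: [0.5082, -0.1793, 0.0564]
tool_rot: [0.998, 0.062, 0.001, 0.001]
ft_force: [-6.9, 2.2, 30.2]
grip_width: 0.001
grip_force: 14.9
```

```bash
python3 - <<'E'
from h import *
o=robot.get_obs(); print(o["position"],o["ft_force"])
t=robot.camera("top"); print([(np.round(d["xyz"],3).tolist(),round(d["p"],2)) for n in ("clamp","bulb_a") for d in robot.tip_of(t,n) if d["xyz"][1]>-.05])
c=robot.camera("wrist"); print([(np.round(d["xyz"],4).tolist(),round(d["p"],2)) for n in ("cover_press","fastener_grip","cover") for d in robot.tip_of(c,n)[:1]])
print(robot.hand_in())
E
```

```text
[ 0.50823571 -0.17927666  0.05637361] [-6.93982387  2.22250796 30.23181903]
[([0.566, 0.198, 0.001], 0.68), ([0.648, -0.005, 0.003], 0.7)]Traceback (most recent call last):
  File "<stdin>", line 4, in <module>
ValueError: it knows: bulb, clamp, cover_press, fastener_grip, gel_bottle, module, recorder, spare_clamp, swab_jar, tray
```

```bash
python3 -c "
from h import *
print(robot.get_obs()['ft_force'],robot.hand_in())"
```

```text
the job is handed in; nothing more can be done
[-6.58913882  1.99233008 29.79977759] None
```

I handed the job in at about 19 s: the clamp is in the tray beside the spare, the fastener slot is within about 0.5° of its index marks, and the cover is held against its stop at about 30 N (full travel judged from force and depth, not seen); the first grip missed because the hand sat about 45 mm higher than its reported pose.

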